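Reunite split duct clamps with their own caps

ROBOT

A 7-joint arm with a two-finger parallel gripper is mounted at the origin on a cart in front of the work surface, level with it; the furniture and walls round the work are solid. World frame = base frame: x ahead of the robot, y to its left, z up, the work surface at z = 0. Lengths are in m, angles in rad, forces in N, time in s.
With the tool pointing down it reaches from about 0.4 to 0.85 m from the base axis. Payload 4.4 kg.
Tool frame: the origin (TCP) lies at the very end of the fingers, on their centre line; the grasp point (between the pads) lies 19 mm behind it (bot.hold_point_z is the distance from the TCP to the grasp point, in m); z points along the fingers, y is the line along which they close (so a half turn about z gives the same grasp; the last joint's range is limited). The gripper opens to 94 mm and grips with 3 to 60 N. Pads are 16 mm wide; open, the fingers measure 119 mm over their backs; the gripper's body (75 mm by 177 mm) begins 78 mm behind the grasp point.
Start: joints at [1.157, 0.628, 0.038, 1.517, -0.027, 0.996, -0.02], TCP at [0.222, -0.611, 0.205] pointing down, gripper open.
Joint ranges: [-3.06, 3.06], [-0.37, 2.12], [-1.25, 1.32], [0.18, 2.47], [-1.1, 4.24], [0.23, 1.98], [-2.94, 2.94]. Speed limits (rad/s): [2.57, 2.57, 3.14, 3.14, 3.14, 3.14, 3.14].

INTERFACE

Orientations are given as a unit quaternion [w, x, y, z].
In Python, from cell import monitor, optics, order, spotter, bot gives the robot as it stands.
- The arm moves only by the tool send_rows, never from a script. Its argument "moves" is a list of rows, each a list of 3 entries, a list of its own where there are three numbers: the turn, a rotation vector about the world's x, y, z in rad, then the shift along the world's x, y, z in cm, then the opening, from -1 (shut) to 1 (fully open), so that 0 is half open. A call has 1 to 12 rows; each row shifts and turns the commanded pose from where the row before left it; what a row does not reach is not made up. A row lasts 1/10 s, in which the tool goes at most 50 mm and 8.59 degrees, less where a joint would pass 70% of its speed; a pose out of reach is approached as far as the arm can. A call is refused whole if a number of a shift passes 5 or a number of a turn 0.15, either way. A call with a gripper value outside its range is refused whole. The fingers move at their own pace and stop on an object; "grip_force" is the grip in N (left out, the last holds). Time passes only in rows, so rows that do not move let the fingers close. It gives the time, the measured TCP pose, the force, the opening and the grip force at its end, in the units of the state.
- monitor.get_obs(): the state, without advancing time (a new reading comes with each control period).
- optics.get_image(name): name is "side" or "top"; returns the picture (420x560x3 uint8, red, green, blue); there is no depth.
- optics.calibration(name): a dict with "intrinsics" (3x3 intrinsics, pixels), "D" ([k1, k2, p1, p2, k3] as OpenCV has them; the pictures are not rectified), "rvec" (rotation vector, rad) and "tvec" (3), from world to camera coordinates, as OpenCV has them. Camera axes: x right, y down, z forward; pixel columns grow to the right and rows downward; lengths in m; the calibration is good to about 2 mm. A picture is of the moment at which its call begins. calibration takes no time and is no camera call.
- order.finish_job(): hands the job in; it is judged then, once.
Trained networks look in the newest picture that a camera, given by its name, has taken for a name from the list of things; names that differ only in an ending like _2 or _b are one class to them, and where a whole thing is asked for, a point or a joint stands for the part that bears it (a point fixed in the world has none). Each returns a list of dicts, best first, with "p" (0 to 1); they miss things now and then, are a little off and sometimes report something else, mostly with a low value. They report only what shows in the picture. A call takes as long as a camera call.
- spotter.boxes_of(camera, label): "bbox" ([left, top, width, height] as shares, 0 to 1, of the picture: columns of its width, rows of its height, round what is visible of it).
- spotter.cut_out(camera, label): "region" (420x560 bool, what is visible of it) and "bbox" ([left, top, width, height] as shares, 0 to 1, of the picture: columns of its width, rows of its height, round what is visible of it).
- spotter.landmark_of(camera, label): "point" ([column, row] as shares, 0 to 1, of the picture: columns of its width, rows of its height: a listed point, or the origin of a listed thing).
The state is a dict: "time": time; "joints": joint angles; "dq": joint speeds; "tau": joint torques, N m; "position": TCP position; "tcp_rot": TCP orientation; "contact_force": force on the tool from outside, world axes, zero at the start; "moment": the same for the moment, N m; "width": finger opening in m; "finger_force": force on a finger pad.
Only numpy, scipy, OpenCV 4.12 (cv2) and the standard library are available. Lean on these libraries where they do the work, as an engineer would, in place of code of your own. Each camera call takes 0.05 s, during which the arm holds its last target. There are 200 camera calls.

TASK

The caps of the two split duct clamps have been mixed up: the cap standing proud on one clamp (one white dot) belongs to the other clamp, whose teeth fit its notches. Take it off and seat it on its own lower half, and close the clamp it came from with that clamp's own cap (two white dots) from the bench, so that both caps sit square over the duct, fully home and flush on their parting faces, and let go of them; either way round is right. Do not drop the caps, and leave the stray third cap (three white dots) and the other things on the bench where they lie.

Things in the scene. Friction and masses are not known exactly. Their poses are not given: they have to be found in the camera images.
- base_two_seat (a point): green clamp lower half, bolted down (mm): foot 84 (x) x 96 x 10 high, block 64 x 48; orange duct 18 dia, 120 long fixed along x. Point: centre of the parting face, 46 above the bench, z up. Tapered steel teeth 7 high on both walls: two 12 wide, 20 either side of the middle; two white dots on the foot, both sides. Seated cap: centre 16 above this point, x along this x; play 1.5 along x, 2 across
- base_one_seat (a point): green clamp lower half, bolted down (mm): foot 84 (x) x 96 x 10 high, block 64 x 48; orange duct 18 dia, 120 long fixed along x. Point: centre of the parting face, 46 above the bench, z up. Tapered steel teeth 7 high on both walls: one 20 wide in the middle; one white dot on the foot, both sides. Seated cap: centre 16 above this point, x along this x; play 1.5 along x, 2 across
- cap_one_mid (a point): loose green metal cap (mm): 64 long (x, along the duct) x 48 wide (y, the faces to grip) x 32 high, 0.2 kg; point at its centre, 16 above its underside, z up. Under it a duct channel 22 wide, 12 high along x; in both side walls, from the underside, one notch 23 wide, 8 high, in the middle; one white dot on top. Mates with base_one only; starts perched 7 proud on base_two's teeth
- cap_two_mid (a point): loose green metal cap (mm): 64 long (x, along the duct) x 48 wide (y, the faces to grip) x 32 high, 0.2 kg; point at its centre, 16 above its underside, z up. Under it a duct channel 22 wide, 12 high along x; in both side walls, from the underside, two notches 15 wide, 8 high, 20 either side of the middle; two white dots on top. Mates with base_two only; starts on the bench, upright
- cap_stray_mid (a point): loose green metal cap (mm): 64 long (x, along the duct) x 48 wide (y, the faces to grip) x 32 high, 0.2 kg; point at its centre, 16 above its underside, z up. Under it a duct channel 22 wide, 12 high along x; in both side walls, from the underside, notches 8 long, 8 high at the four corners; three white dots on top. Fits neither base; lies on the bench, leave it there
- tape_mid (a point): blue tape roll lying flat, 58 diameter x 19 mm high, bystander; point at its centre
- keys_mid (a point): blue folding hex key set, 30 x 95 x 22 mm high, bystander; point at its centre
- sleeves_mid (a point): white tube with blue end lying down, 27 x 84 x 26 mm high, bystander; point at its centre

How it is judged:
By the outcome, as a careful person would: the job done as asked, in the order asked, and still so for the second after the job is handed in, with the robot touching nothing.
It also fails if it takes over 54 s, if anything falls off the work surface, if the arm or the gripper's body presses on something with over 40 N, if the wrist force passes 120 N, or if a joint passes its speed limit or range.

## Working session

There is one attempt and no reset: what is moved stays moved. The work goes in short steps, Python scripts to look and compute and a tool call to move; the robot and the scene stay as the last step left them, time stands still between calls to the robot, and variables do not carry over. Pictures are saved under pics/ and viewed, at most 10 in all, crops included, and the job is handed in when it is done.

Besides the shell and the picture viewer there is one more tool, called after "Request:" in YAML: its name, and indented under it one key for each argument. send_rows: Moves the arm, as the interface text tells. Its arguments: {"type":"object","properties":{"moves":{"type":"array","items":{"type":"array"}},"grip_force":{"type":"number"}},"required":["moves"]}

```bash
mkdir -p pics
cat > h.py <<'E'
import numpy as np, cv2
from cell import monitor, optics, order, spotter, bot
L=["base_two_seat","base_one_seat","cap_one_mid","cap_two_mid","cap_stray_mid","tape_mid","keys_mid","sleeves_mid"]
def cal(c):
    k=optics.calibration(c); return [np.array(k[a],float) for a in("intrinsics","D","rvec","tvec")]
def ray(c,px):
    K,D,r,t=cal(c); u=cv2.undistortPoints(np.array([[px]],float),K,D)[0,0]
    R=cv2.Rodrigues(r)[0]; return -R.T@t.ravel(), R.T@np.array([u[0],u[1],1])
def at_z(c,px,z):
    o,d=ray(c,px); return o+d*(z-o[2])/d[2]
def proj(c,P):
    K,D,r,t=cal(c); return cv2.projectPoints(np.array(P,float).reshape(-1,3),r,t,K,D)[0][:,0]
def snap(c,f=None):
    im=optics.get_image(c)
    if f: cv2.imwrite("pics/"+f,im[:,:,::-1])
    return im
E
python3 - <<'E'
from h import *
o=monitor.get_obs(); print(o)
Z=[.046,.046,.069,.016,.016,.0095,.011,.013]
for c in("top","side"):
    snap(c,c+"0.png"); k,_,r,t=cal(c); print(c,ray(c,(280,210))[0].round(3))
    for l,z in zip(L,Z):
        for d in spotter.landmark_of(c,l)[:2]:
            p=np.array(d["point"])*[560,420]; print(c,l,round(d["p"],2),p.round(1),at_z(c,p,z).round(4))
E
```

```text
{'time': 0.0, 'joints': array([ 1.15724237,  0.62927964,  0.03842017,  1.51834427, -0.02700736,
        0.99631353, -0.0200139 ]), 'dq': array([-0.00023009, -0.00115381, -0.00037592,  0.00089006, -0.00010445,
       -0.00106681,  0.0002859 ]), 'tau': array([-3.40006718e-04, -5.49720740e+01,  1.14336289e+00, -1.86629677e+01,
       -5.22895146e-02,  2.36264686e-02,  1.44264231e-04]), 'position': array([ 0.22132948, -0.61045745,  0.20460441]), 'tcp_rot': array([-8.99978245e-04,  9.84921012e-01,  1.73002209e-01, -1.58753185e-04]), 'contact_force': array([ 0.87293127,  0.53561909, -0.64349879]), 'moment': array([ 0.02173717,  0.00030185, -0.0225845 ]), 'finger_force': 0.0, 'width': 0.09382362366016207}
top [ 0.504 -0.012  0.969]
top base_two_seat 0.63 [223.  196.4] [0.5951 0.1318 0.046 ]
top base_one_seat 0.92 [364.6 191.2] [ 0.5982 -0.1939  0.046 ]
top cap_one_mid 0.57 [221.1 195.3] [0.5954 0.1324 0.069 ]
top cap_one_mid 0.2 [318.4 268.6] [ 0.4266 -0.0804  0.069 ]
top cap_two_mid 0.65 [316.5 268.8] [ 0.4217 -0.0799  0.016 ]
top cap_two_mid 0.31 [362.6 195.6] [ 0.5909 -0.1946  0.016 ]
to
[... 166 characters left out ...]
.011 ]
top sleeves_mid 0.84 [157.3 294.4] [0.3694 0.2986 0.013 ]
top sleeves_mid 0.36 [405.4 279.4] [ 0.39   -0.2896  0.013 ]
side [-0.107  0.944  1.076]
side base_two_seat 0.71 [252.3 242.1] [0.601  0.1367 0.046 ]
side base_one_seat 0.86 [317.9 180.9] [ 0.5981 -0.206   0.046 ]
side base_one_seat 0.3 [346.4 229.5] [ 0.4057 -0.0558  0.046 ]
side cap_one_mid 0.73 [254.2 236.7] [0.594  0.1346 0.069 ]
side cap_two_mid 0.68 [346.7 230.3] [ 0.4182 -0.0823  0.016 ]
side cap_stray_mid 0.91 [305.8 255.8] [0.4613 0.0734 0.016 ]
side tape_mid 0.49 [253.5 204.9] [ 0.7268 -0.0285  0.0095]
side keys_mid 0.64 [385.5 197.4] [ 0.3943 -0.2908  0.011 ]
side sleeves_mid 0.86 [288.9 322.8] [0.3691 0.2906 0.013 ]
```

View pics/top0.png

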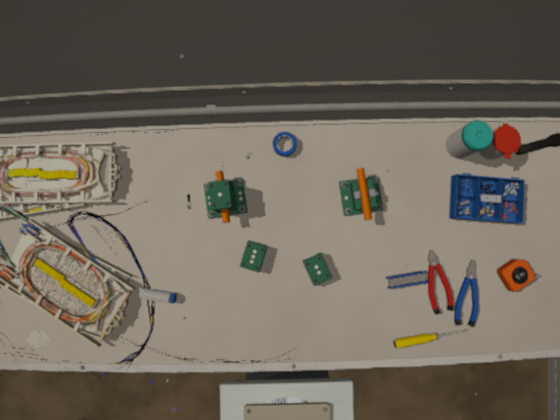

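View pics/side0.png

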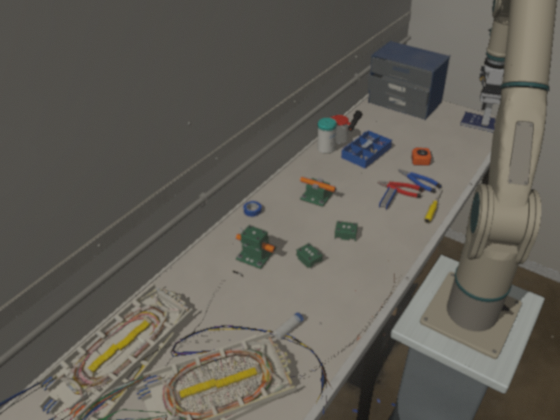

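Run:
```python
from h import *
t=cv2.imread("pics/top0.png"); s=cv2.imread("pics/side0.png")
def c(im,x,y,h=33): return cv2.resize(im[y-h:y+h,x-h:x+h],(264,264),interpolation=cv2.INTER_CUBIC)
m=np.vstack([np.hstack([c(t,225,197),c(t,362,194),c(t,316,268)]),np.hstack([c(s,255,245),c(s,318,190),c(s,346,230)])])
cv2.imwrite("pics/crop0.png",m)
```

```text
(no output)
```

View pics/crop0.png

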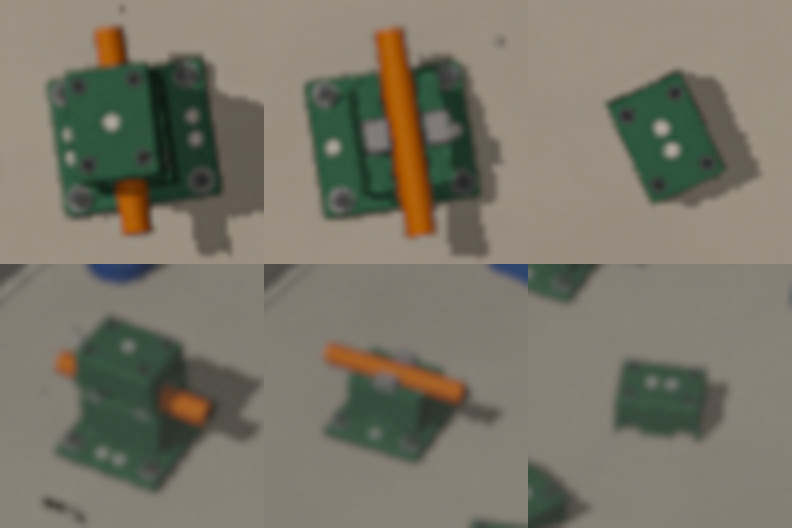

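```bash
cat > fit.py <<'E'
from h import *
from scipy.optimize import minimize
S=6
def box(x0,x1,y0,y1,z0,z1): return np.array([[x,y,z] for x in(x0,x1) for y in(y0,y1) for z in(z0,z1)])/1e3
a=np.linspace(0,2*np.pi,24,endpoint=False)
duct=np.vstack([np.c_[np.full(24,x),9*np.cos(a),46+9*np.sin(a)] for x in(-60,60)])/1e3
BASE=[box(-42,42,-48,48,0,10),box(-32,32,-24,24,0,46),duct]
CAP=[box(-32,32,-24,24,0,32)]
def place(p,P): c,s=np.cos(p[2]),np.sin(p[2]); return P@np.array([[c,s,0],[-s,c,0],[0,0,1]])+[p[0],p[1],p[3] if len(p)>3 else 0]
def render(cam,parts,win,off=(0,0)):
    x0,y0,h=win; m=np.zeros((2*h*S,2*h*S),np.uint8)
    for P in parts:
        q=((proj(cam,P)+off-[x0-h,y0-h]+.5)*S-.5)
        cv2.fillConvexPoly(m,cv2.convexHull((q*16).round().astype(np.int32)),255,shift=4)
    return m>0
def mask(im,win,kind="both"):
    x0,y0,h=win; c=im[y0-h:y0+h,x0-h:x0+h]; c=cv2.resize(c,None,fx=S,fy=S,interpolation=cv2.INTER_CUBIC).astype(int)
    r,g,b=c[...,0],c[...,1],c[...,2]
    gr=(g-r>8)&(g-b>-5); o=(r-b>70)
    m={"both":gr|o,"green":gr,"orange":o}[kind].astype(np.uint8)
    m=cv2.morphologyEx(m,cv2.MORPH_OPEN,np.ones((5,5)))
    cs,_=cv2.findContours(m,cv2.RETR_EXTERNAL,cv2.CHAIN_APPROX_NONE)
    out=np.zeros_like(m)
    cs=sorted(cs,key=cv2.contourArea)
    cv2.drawContours(out,[c for c in cs if cv2.pointPolygonTest(c,(h*S,h*S),True)>-h*S*.75 and cv2.contourArea(c)>300] if kind!="both" else cs[-1:],-1,1,-1)
    return out>0
def fit(views,parts_of,x0,kind="both"):
    # views: list of (cam, im, win)
    ms=[mask(im,w,kind) for _,im,w in views]
    def cost(p):
        return sum((render(c,parts_of(p),w)^m).sum()/m.sum() for (c,_,w),m in zip(views,ms))
    best=None
    x0=np.array(x0,float); n=len(x0)
    for rep in range(3):
        st=np.vstack([x0]+[x0+np.eye(n)[i]*(.1 if i==2 else .006)*(-1)**rep for i in range(n)])
        r=minimize(cost,x0,method="Nelder-Mead",options=dict(initial_simplex=st,xatol=1e-5,fatol=1e-5,maxiter=250)); x0=r.x
    return r.x,r.fun,ms
def dots(im,win,thr):
    x0,y0,h=win; c=cv2.resize(im[y0-h:y0+h,x0-h:x0+h],None,fx=S,fy=S,interpolation=cv2.INTER_CUBIC)
    m=(c.min(2)>thr).astype(np.uint8); n,_,st,ce=cv2.connectedComponentsWithStats(m)
    return [(st[i,4],((ce[i]+.5)/S-.5+[x0-h,y0-h]).round(2)) for i in range(1,n) if st[i,4]>25]
E
python3 - <<'E'
from fit import *
T=cv2.imread("pics/top0.png")[:,:,::-1]; Sd=cv2.imread("pics/side0.png")[:,:,::-1]
B=lambda p:[place(p,P) for P in BASE]
B2=lambda p:[place(p[:3],P) for P in BASE]+[place([p[3],p[4],p[5],.053],P) for P in CAP]
C=lambda p:[place(p,P) for P in CAP]
vis=[]
for name,f,x0,wt,ws in [("one",B,[.598,-.2,.1],(362,194,33),(318,190,33)),("capt2",C,[.42,-.08,-.4],(316,268,18),(346,230,18)),("two",B2,[.597,.134,.1,.597,.134,.1],(225,197,33),(255,245,36))]:
    for vs in ([("top",T,wt)],[("side",Sd,ws)],[("top",T,wt),("side",Sd,ws)]):
        x,c,ms=fit(vs,f,x0); print(name,[v[0] for v in vs],x.round(4),round(c,4))
    for v,m in zip(vs,ms):
        r=render(v[0],f(x),v[2]); vis.append(cv2.resize(np.dstack([m*255,r*255,m*0]).astype(np.uint8),(260,260)))
cv2.imwrite("pics/fit0.png",np.vstack([np.hstack(vis[0::2]),np.hstack(vis[1::2])]))
for w,z in (((221,194,14),.085),((316,268,14),.032)):
    for n,p in dots(T,w,150): print("top",n,p,at_z("top",p,z).round(4))
for w,z in (((255,238,14),.085),((346,228,14),.032)):
    for n,p in dots(Sd,w,115): print("side",n,p,at_z("side",p,z).round(4))
E
```

```text
one ['top'] [ 0.5915 -0.183   0.1623] 2.0259
one ['side'] [ 0.5953 -0.1933  0.1418] 1.1046Traceback (most recent call last):
  File "<stdin>", line 9, in <module>
  File "fit.py", line 36, in fit
    r=minimize(cost,x0,method="Nelder-Mead",options=dict(initial_simplex=st,xatol=1e-5,fatol=1e-5,maxiter=250)); x0=r.x
    res = _minimize_neldermead(fun, x0, args, callback, bounds=bounds,
                               **options)
    fxc = func(xc)
    fx = function(np.copy(x), *(wrapper_args + args))
  File "fit.py", line 31, in cost
    return sum((render(c,parts_of(p),w)^m).sum()/m.sum() for (c,_,w),m in zip(views,ms))
  File "fit.py", line 31, in <genexpr>
    return sum((render(c,parts_of(p),w)^m).sum()/m.sum() for (c,_,w),m in zip(views,ms))
                ~~~~~~^^^^^^^^^^^^^^^^^
  File "fit.py", line 13, in render
    q=((proj(cam,P)+off-[x0-h,y0-h]+.5)*S-.5)
        ~~~~^^^^^^^
  File "h.py", line 12, in proj
    K,D,r,t=cal(c); return cv2.projectPoints(np.array(P,float).reshape(-1,3),r,t,K,D)[0][:,0]
            ~~~^^^
  File "h.py", line 5, in cal
    k=optics.calibration(c); return [np.array(k[a],float) for a in("intrinsics","D","rvec","tvec")]
ValueError: time passes only in moves, steps and waits
```

```bash
python3 - <<'E'
s=open("h.py").read()
s=s.replace("def cal(c):","import functools\n@functools.cache\ndef cal(c):"); open("h.py","w").write(s)
s=open("fit.py").read()
s=s.replace("o=(r-b>70)","o=(r-b>50)").replace("m=cv2.morphologyEx(m,cv2.MORPH_OPEN,np.ones((5,5)))","m=cv2.morphologyEx(cv2.morphologyEx(m,cv2.MORPH_OPEN,np.ones((5,5))),cv2.MORPH_CLOSE,np.ones((13,13)))")
open("fit.py","w").write(s)
E
cat > run0.py <<'E'
from fit import *
T=cv2.imread("pics/top0.png")[:,:,::-1]; Sd=cv2.imread("pics/side0.png")[:,:,::-1]
B=lambda p:[place(p,P) for P in BASE]
B2=lambda p:[place(p[:3],P) for P in BASE]+[place([p[3],p[4],p[5],.053],P) for P in CAP]
C=lambda p:[place(p,P) for P in CAP]
vis=[]
for name,f,x0,wt,ws in [("one",B,[.598,-.2,.1],(362,194,33),(318,190,33)),("capt2",C,[.42,-.08,.4],(316,268,18),(346,230,18)),("two",B2,[.597,.134,.1,.597,.134,.1],(225,197,33),(255,245,36))]:
    for vs in ([("top",T,wt)],[("side",Sd,ws)],[("top",T,wt),("side",Sd,ws)]):
        x,c,ms=fit(vs,f,x0); print(name,[v[0] for v in vs],x.round(4),round(c,4))
    for v,m in zip(vs,ms):
        r=render(v[0],f(x),v[2]); vis.append(cv2.resize(np.dstack([m*255,r*255,m*0]).astype(np.uint8),(260,260)))
cv2.imwrite("pics/fit0.png",np.vstack([np.hstack(vis[0::2]),np.hstack(vis[1::2])]))
for w,z in (((221,194,14),.085),((316,268,14),.032)):
    for n,p in dots(T,w,150): print("top",n,p,at_z("top",p,z).round(4))
for w,z in (((255,238,14),.085),((346,228,14),.032)):
    for n,p in dots(Sd,w,115): print("side",n,p,at_z("side",p,z).round(4))
E
time python3 run0.py
```

```text
one ['top'] [ 0.5925 -0.1915  0.124 ] 0.1562
one ['side'] [ 0.5944 -0.1939  0.142 ] 0.1913
one ['top', 'side'] [ 0.5927 -0.1917  0.116 ] 0.3538
capt2 ['top'] [ 0.4201 -0.0811  0.411 ] 0.0831
capt2 ['side'] [ 0.4224 -0.0827  0.4699] 0.2483
capt2 ['top', 'side'] [ 0.4211 -0.0806  0.4442] 0.3383
two ['top'] [0.5959 0.1342 0.1253 0.5952 0.1313 0.1011] 0.106
two ['side'] [0.5986 0.1307 0.1565 0.5916 0.1395 0.0986] 0.1854
two ['top', 'side'] [0.5965 0.1333 0.1294 0.5917 0.1399 0.1026] 0.3204
top 65 [219.38 194.13] [0.5964 0.1336 0.085 ]
top 74 [315.9  266.53] [ 0.4283 -0.0775  0.032 ]
top 59 [318.47 272.02] [ 0.4156 -0.0831  0.032 ]
side 525 [243.2  225.03] [0.6381 0.1266 0.085 ]
side 1858 [263.14 225.64] [0.5895 0.0975 0.085 ]
side 8920 [343.64 220.59] [ 0.4392 -0.0989  0.032 ]
side 81 [358.83 240.75] [ 0.3592 -0.0477  0.032 ]
side 111 [351.06 241.08] [ 0.3771 -0.0343  0.032 ]
real	0m4.390s
user	0m4.725s
sys	0m0.341s
```

View pics/fit0.png

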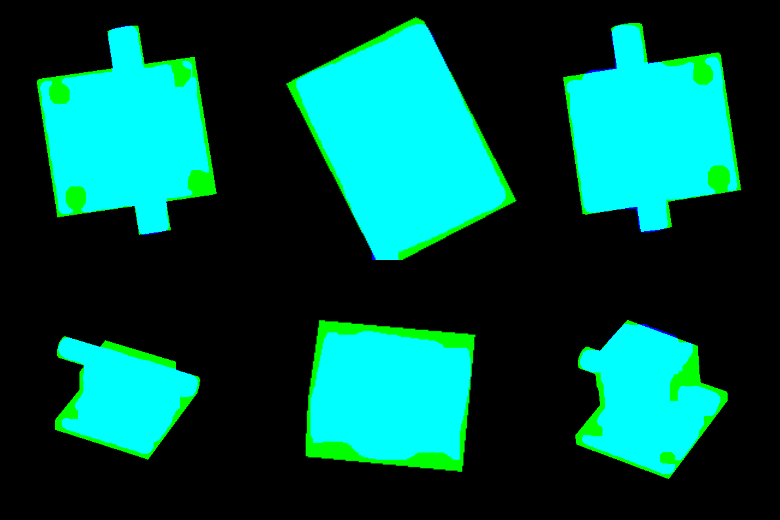

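```bash
python3 - <<'E'
s=open("fit.py").read()
s=s.replace("gr=(g-r>8)&(g-b>-5)","gr=(r<.86*g)&(g-b>-8)")
s=s[:s.index("def dots")]+'''def dots(im,win,thr=25):
    x0,y0,h=win; c=im[y0-h:y0+h,x0-h:x0+h].min(2); t=cv2.resize(cv2.morphologyEx(c,cv2.MORPH_TOPHAT,np.ones((5,5))),None,fx=S,fy=S,interpolation=cv2.INTER_CUBIC)
    n,lab,st,ce=cv2.connectedComponentsWithStats((t>thr).astype(np.uint8)); out=[]
    for i in range(1,n):
        if st[i,4]<40: continue
        y,x=np.nonzero(lab==i); w=t[y,x].astype(float)
        out.append((int(w.max()),st[i,4],((np.array([(x*w).sum(),(y*w).sum()])/w.sum()+.5)/S-.5+[x0-h,y0-h]).round(2)))
    return out
'''
open("fit.py","w").write(s)
s=open("run0.py").read().replace("268,18),(346,230,18)","268,24),(346,230,21)")
s=s[:s.index("for w,z in")]+'''
for c,im,w,z in (("top",T,(221,194,8),.085),("top",T,(316,268,9),.032),("top",T,(225,197,25),.01),("top",T,(362,194,25),.01),("side",Sd,(255,238,10),.085),("side",Sd,(346,228,9),.032),("side",Sd,(257,255,12),.01),("side",Sd,(318,195,20),.01)):
    for n,a_,p in dots(im,w): print(c,w,n,a_,p,at_z(c,p,z).round(4))
'''
open("run0.py","w").write(s.replace("fit0.png","fit1.png"))
E
python3 run0.py
```

```text
one ['top'] [ 0.5925 -0.1915  0.1241] 0.1793
one ['side'] [ 0.5947 -0.1943  0.1514] 0.2475
one ['top', 'side'] [ 0.5928 -0.1917  0.1135] 0.4332
capt2 ['top'] [ 0.4219 -0.0802  0.4377] 0.115
capt2 ['side'] [ 0.4233 -0.0833  0.5064] 0.3364
capt2 ['top', 'side'] [ 0.4214 -0.0808  0.4542] 0.4584
two ['top'] [0.5957 0.1344 0.121  0.5944 0.1345 0.103 ] 0.1553
two ['side'] [0.5989 0.1296 0.1605 0.5904 0.1406 0.1011] 0.1937
two ['top', 'side'] [0.5967 0.1328 0.1446 0.5906 0.1402 0.0997] 0.3856
top (221, 194, 8) 104 783 [219.36 194.09] [0.5965 0.1337 0.085 ]
top (316, 268, 9) 108 720 [315.9  266.53] [ 0.4283 -0.0775  0.032 ]
top (316, 268, 9) 109 703 [318.47 272.09] [ 0.4154 -0.0831  0.032 ]
top (316, 268, 9) 72 374 [307.36 274.21] [ 0.4113 -0.0573  0.032 ]
top (225, 197, 25) 31 81 [239.1  179.83] [0.6373 0.098  0.01  ]
top (225, 197, 25) 68 476 [239.57 192.53] [0.6068 0.0975 0.01  ]
top (225, 197, 25) 104 783 [219.36 194.09] [0.6044 0.146  0.01  ]
top (225, 197, 25) 76 370 [208.32 197.24] [0.5976 0.1727 0.01  ]
top (225, 197, 25) 72 518 [240.42 198.23] [0.5931 0.0957 0.01  ]
top (225, 197, 2
[... 1363 characters left out ...]
93] [0.6361 0.1297 0.01  ]
side (257, 255, 12) 51 303 [247.12 258.85] [0.5962 0.1708 0.01  ]
side (257, 255, 12) 50 325 [251.09 260.37] [0.5831 0.1692 0.01  ]
side (257, 255, 12) 32 105 [268.04 261.44] [0.5407 0.146  0.01  ]
side (257, 255, 12) 41 276 [250.7  265.95] [0.5708 0.187  0.01  ]
side (257, 255, 12) 34 61 [264.25 266.03] [0.539  0.1661 0.01  ]
side (318, 195, 20) 44 222 [302.55 175.15] [ 0.6833 -0.2446  0.01  ]
side (318, 195, 20) 39 162 [298.17 179.33] [ 0.6827 -0.217   0.01  ]
side (318, 195, 20) 32 171 [314.79 185.73] [ 0.6173 -0.2182  0.01  ]
side (318, 195, 20) 50 232 [336.86 188.66] [ 0.5484 -0.2449  0.01  ]
side (318, 195, 20) 42 198 [312.26 198.93] [ 0.587  -0.1557  0.01  ]
```

Request:
send_rows:
  moves:
    - [[0,0,-0.025],[1.8,3.7,0],0.5]
    - [[0,0,-0.025],[1.9,3.7,0],0.5]
    - [[0,0,-0.025],[1.9,3.7,0],0.5]
    - [[0,0,-0.025],[1.9,3.7,0],0.5]
    - [[0,0,-0.025],[1.9,3.7,0],0.5]
    - [[0,0,-0.025],[1.9,3.7,0],0.5]
    - [[0,0,-0.025],[1.9,3.7,0],0.5]
    - [[0,0,-0.025],[1.9,3.7,0],0.5]
    - [[0,0,-0.025],[1.9,3.7,0],0.5]
    - [[0,0,-0.02],[1.9,3.7,0],0.5]
  grip_force: 25

```text
time: 1.9
position: [0.4113, -0.2396, 0.2058]
tcp_rot: [0.0, 0.999, 0.051, 0.0]
contact_force: [1.0, -0.4, -0.3]
width: 0.0705
finger_force: 0.0
```

Run:
```python
from fit import *
from scipy.spatial.transform import Rotation
T=cv2.imread("pics/top0.png")[:,:,::-1]; Sd=cv2.imread("pics/side0.png")[:,:,::-1]
for n,c,im,w in (("one","top",T,(362,194,33)),("one","side",Sd,(318,190,33)),("two","top",T,(225,197,33)),("two","side",Sd,(258,241,25))):
    m=mask(im,w,"orange"); f=lambda p:[place(p,duct)]
    y,x=np.nonzero(m); pts=(np.c_[x,y]+.5)/S-.5+[w[0]-w[2],w[1]-w[2]]
    # line through the orange pixels, silhouette ~ symmetric about axis
    vx,vy,x0,y0=cv2.fitLine(pts.astype(np.float32),cv2.DIST_HUBER,0,.01,.01).ravel()
    P=[at_z(c,(x0+k*vx,y0+k*vy),.046) for k in(-15,15)]; d=P[1]-P[0]; P0=P[0]
    t=((pts-[x0,y0])@[vx,vy]); E=[at_z(c,(x0+k*vx,y0+k*vy),.046) for k in(t.min(),t.max())]
    print(n,c,"yaw",np.arctan(d[1]/d[0]).round(4),"ends",np.round(E,4).tolist(),"mid",np.mean(E,0).round(4))
o=monitor.get_obs(); q=o["tcp_rot"]; print(o["position"],q,"yaw",2*np.arctan2(q[2],q[1]),o["joints"].round(2),o["width"])
```

```text
one top yaw 0.1186 ends [[0.6541, -0.1841, 0.046], [0.5323, -0.1987, 0.046]] mid [ 0.5932 -0.1914  0.046 ]
one side yaw 0.106 ends [[0.6563, -0.1865, 0.046], [0.532, -0.1997, 0.046]] mid [ 0.5942 -0.1931  0.046 ]
two top yaw 0.13 ends [[0.6572, 0.1425, 0.046], [0.5355, 0.1265, 0.046]] mid [0.5963 0.1345 0.046 ]
two side yaw 0.1338 ends [[0.6581, 0.1425, 0.046], [0.5347, 0.1259, 0.046]] mid [0.5964 0.1342 0.046 ]
[ 0.41129736 -0.23962955  0.20575593] [1.97776691e-04 9.98705917e-01 5.08559617e-02 3.50530341e-04] yaw 0.10175582608707724 [ 0.41  0.38  0.08  1.99 -0.04  0.77 -0.96] 0.07050573137584355
```

Request:
send_rows:
  moves:
    - [[0,0,0],[1.8,3.7,0],0.5]
    - [[0,0,0],[1.8,3.7,0],0.5]
    - [[0,0,0],[1.8,3.7,0],0.5]
    - [[0,0,0],[1.9,3.7,0],0.5]
    - [[0,0,0],[1.9,3.8,0],0.5]
    - [[0,0,0],[1.9,3.8,0],0.5]
    - [[0,0,0],[1.9,3.8,0],0.5]
    - [[0,0,0],[1.9,3.7,0],0.5]
    - [[0,0,0],[1.8,3.7,0],0.5]
    - [[0,0,0],[1.8,3.7,0],0.5]
    - [[0,0,0],[0,0,-4],0.5]
    - [[0,0,0],[0,0,-4],0.5]

```text
time: 3.1
position: [0.5971, 0.1344, 0.1255]
tcp_rot: [-0.001, 0.999, 0.053, 0.002]
contact_force: [-0.0, -1.0, 0.1]
width: 0.0705
finger_force: 0.0
```

Request:
send_rows:
  moves:
    - [[0,0,0],[0,0,-3],0.5]
    - [[0,0,0],[0,0,0],0.5]
    - [[0,0,0],[0,0,0],0.5]

```text
time: 3.4
position: [0.5959, 0.1319, 0.0958]
tcp_rot: [0.0, 0.999, 0.051, -0.0]
contact_force: [0.0, 0.3, 0.6]
width: 0.0707
finger_force: 0.0
```

Request:
send_rows:
  moves:
    - [[0,0,0],[0,0.15,-1.5],0.5]
    - [[0,0,0],[0,0,-1.5],0.5]
    - [[0,0,0],[0,0,-1.5],0.5]
    - [[0,0,0],[0,0,0],0.5]
    - [[0,0,0],[0,0,0],-0.05]
    - [[0,0,0],[0,0,0],-0.2]
    - [[0,0,0],[0,0,0],-0.2]
    - [[0,0,0],[0,0,0],-0.2]
    - [[0,0,0],[0,0,0],-0.2]
  grip_force: 25

```text
time: 4.3
position: [0.5961, 0.1336, 0.0511]
tcp_rot: [-0.0, 0.999, 0.051, 0.001]
contact_force: [0.4, 0.1, 2.2]
width: 0.0478
finger_force: 25.0
```

Request:
send_rows:
  moves:
    - [[0,0,0],[0,0,0.5],-0.2]
    - [[0,0,0],[0,0,1.5],-0.2]
    - [[0,0,0],[0,0,2],-0.2]
    - [[0,0,0],[0,0,2],-0.2]
    - [[0,0,0],[0,-2,0],-0.2]
    - [[0,0,0],[-0.1,-4,0],-0.2]
    - [[0,0,0.01],[-0.1,-4.3,0],-0.2]
    - [[0,0,0],[-0.1,-4.3,0],-0.2]
    - [[0,0,0],[0,-4.3,0],-0.2]
    - [[0,0,0],[0,-4.3,0],-0.2]
    - [[0,0,0],[0,-4.3,0],-0.2]
    - [[0,0,0],[0,-3,0],-0.2]

```text
time: 5.5
position: [0.5919, -0.176, 0.1115]
tcp_rot: [0.001, 0.999, 0.055, 0.0]
contact_force: [0.4, -0.3, -2.6]
width: 0.0478
finger_force: 25.0
```

Request:
send_rows:
  moves:
    - [[0,0,0],[0,-2,0],-0.2]
    - [[0,0,0],[0,0,0],-0.2]
    - [[0,0,0],[0,0,0],-0.2]
    - [[0,0,0],[0,0,0],-0.2]

```text
time: 5.9
position: [0.5929, -0.1892, 0.1108]
tcp_rot: [-0.001, 0.998, 0.058, 0.0]
contact_force: [0.1, 0.5, -1.9]
width: 0.0475
finger_force: 25.0
```

Run:
```python
from h import *
t=snap("top"); s=snap("side")
def c(im,x,y,h=33): return cv2.resize(im[y-h:y+h,x-h:x+h,::-1],(380,380),interpolation=cv2.INTER_CUBIC)
cv2.imwrite("pics/held1.png",np.hstack([c(t,362,194),c(s,318,175,40)])); cv2.imwrite("pics/raw_t1.png",t[:,:,::-1]); cv2.imwrite("pics/raw_s1.png",s[:,:,::-1])
o=monitor.get_obs(); q=o["tcp_rot"]; print(o["position"],q.round(4),"yaw",2*np.arctan2(q[2],q[1]),o["width"],o["contact_force"])
```

```text
[ 0.59287236 -0.18945641  0.11065829] [-5.000e-04  9.983e-01  5.770e-02  0.000e+00] yaw 0.11541351528724289 0.047876672333877816 [ 0.37668213  0.37275612 -2.51071306]
```

View pics/held1.png

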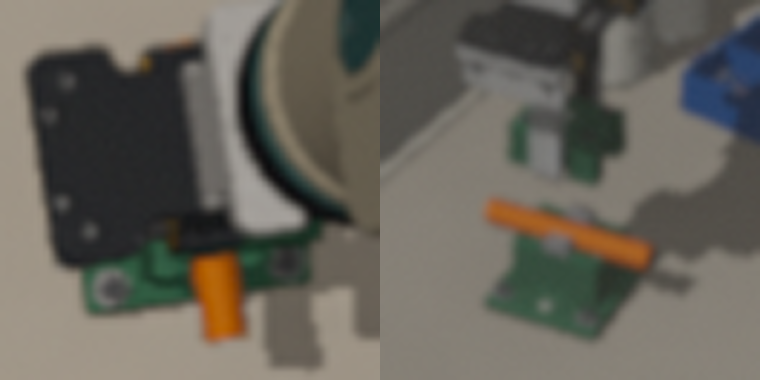

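Request:
send_rows:
  moves:
    - [[0,0,0],[0,-0.25,-1.5],-0.2]
    - [[0,0,0],[0,0,-2],-0.2]
    - [[0,0,0],[0,0,-1.5],-0.2]
    - [[0,0,0],[0,0,0],-0.2]
    - [[0,0,0],[0,0,0],-0.2]

```text
time: 6.5
position: [0.5923, -0.1938, 0.0599]
tcp_rot: [-0.0, 0.998, 0.057, -0.0]
contact_force: [0.9, -0.5, -2.0]
width: 0.0474
finger_force: 25.0
```

Run:
```python
from h import *
o=monitor.get_obs(); p=o["position"]; q=o["tcp_rot"]; yaw=2*np.arctan2(q[2],q[1]); print(p,yaw,o["contact_force"])
s=snap("side")
# overlay: expected held cap box (cap centre = TCP +18mm) and base-one tooth/block outline
from fit import *
def edges(cam,P,w,im,col,k):
    q=proj(cam,P); x0,y0,h=w
    for i in range(8):
        for j in range(i):
            if bin(i^j).count("1")==1:
                a,b=[tuple(((q[m]-[x0-h,y0-h]+.5)*k).astype(int)) for m in(i,j)]; cv2.line(im,a,b,col,1)
w=(318,180,30); k=10; c=cv2.resize(s[150:210,288:348,::-1],(600,600),interpolation=cv2.INTER_CUBIC)
edges("side",place([p[0],p[1],yaw,p[2]+.002],CAP[0]),w,c,(0,255,255),k)
b=[.593,-.192,.115]
edges("side",place(b,BASE[1]),w,c,(255,0,255),k); edges("side",place(b,BASE[0]),w,c,(255,0,255),k)
cv2.imwrite("pics/ov1.png",c)
```

```text
[ 0.59233621 -0.19378968  0.05986186] 0.11313783666619595 [ 0.88087931 -0.47046219 -1.98649907]
```

View pics/ov1.png

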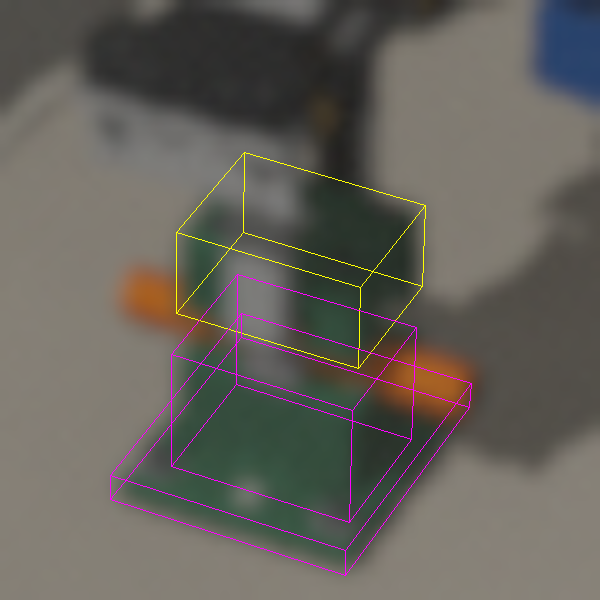

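Request:
send_rows:
  moves:
    - [[0,0,0],[0.08,0.12,-0.3],-0.2]
    - [[0,0,0],[0,0,-0.3],-0.2]
    - [[0,0,0],[0,0,-0.2],-0.2]
    - [[0,0,0],[0,0,0],-0.2]

```text
time: 6.95
position: [0.5938, -0.1928, 0.0532]
tcp_rot: [-0.0, 0.998, 0.056, 0.0]
contact_force: [-0.4, 0.4, 3.1]
width: 0.0476
finger_force: 27.0
```

Request:
send_rows:
  moves:
    - [[0,0,0],[0,0,-0.2],-0.2]
    - [[0,0,0],[0,0,0],-0.2]

```text
time: 7.15
position: [0.5939, -0.1928, 0.0526]
tcp_rot: [0.0, 0.998, 0.056, 0.001]
contact_force: [-3.5, 1.4, 13.6]
width: 0.0479
finger_force: 32.3
```

Request:
send_rows:
  moves:
    - [[0,0,0],[0,0,-0.2],-0.2]
    - [[0,0,0],[0,0,0],-0.2]

```text
time: 7.35
position: [0.5939, -0.1918, 0.0493]
tcp_rot: [-0.0, 0.998, 0.057, 0.001]
contact_force: [-0.1, 1.6, -1.3]
width: 0.048
finger_force: 25.0
```

Request:
send_rows:
  moves:
    - [[0,0,0],[0,0,-0.2],-0.2]
    - [[0,0,0],[0,0,0],-0.2]

```text
time: 7.55
position: [0.5933, -0.1918, 0.0459]
tcp_rot: [-0.001, 0.998, 0.057, -0.0]
contact_force: [-0.3, 3.6, -1.1]
width: 0.0479
finger_force: 25.0
```

Request:
send_rows:
  moves:
    - [[0,0,0],[0,0,-0.2],-0.2]
    - [[0,0,0],[0,0,0],-0.2]

```text
time: 7.75
position: [0.5931, -0.1917, 0.0441]
tcp_rot: [-0.001, 0.998, 0.057, -0.0]
contact_force: [-0.4, 5.6, 0.1]
width: 0.0477
finger_force: 25.0
```

Request:
send_rows:
  moves:
    - [[0,0,0],[0,0.06,-0.15],-0.2]
    - [[0,0,0],[0,0,-0.1],-0.2]
    - [[0,0,0],[0,0,0],-0.2]

```text
time: 8.05
position: [0.5932, -0.1917, 0.044]
tcp_rot: [-0.0, 0.998, 0.057, -0.0]
contact_force: [-6.4, 5.6, 17.0]
width: 0.0479
finger_force: 25.0
```

Request:
send_rows:
  moves:
    - [[0,0,0],[-0.05,0.05,0.15],-0.2]
    - [[0,0,0],[0,0,0],0.1]
    - [[0,0,0],[0,0,0],0.3]
    - [[0,0,0],[0,0,0],0.5]
    - [[0,0,0],[0,0,0],0.5]
    - [[0,0,0],[0,0,1],0.5]
    - [[0,0,0],[0,0,3],0.5]
    - [[0,0,0],[0,0,4],0.5]
    - [[0,0,0],[0,0,3],0.5]
    - [[0,0,0.05],[-3,2,0],0.5]
    - [[0,0,0.06],[-3.7,2.4,0],0.5]
    - [[0,0,0.06],[-3.7,2.4,0],0.5]

```text
time: 9.25
position: [0.4881, -0.1234, 0.1544]
tcp_rot: [0.0, 0.99, 0.142, 0.001]
contact_force: [0.8, 0.2, 0.2]
width: 0.0704
finger_force: 0.0
```

Request:
send_rows:
  moves:
    - [[0,0,0.06],[-3.7,2.4,-1.5],0.5]
    - [[0,0,0.06],[-3,2,-1.5],0.5]
    - [[0,0,0],[0,0,0],0.5]
    - [[0,0,0],[0,0,0],0.5]

```text
time: 9.65
position: [0.4223, -0.0798, 0.1241]
tcp_rot: [0.0, 0.98, 0.2, 0.001]
contact_force: [-0.3, 0.1, 0.3]
width: 0.0702
finger_force: 0.0
```

Run:
```python
from fit import *
t=snap("top"); s=snap("side"); cv2.imwrite("pics/t2.png",t[:,:,::-1]); cv2.imwrite("pics/s2.png",s[:,:,::-1])
o=monitor.get_obs(); q=o["tcp_rot"]; print(o["position"],"yaw",2*np.arctan2(q[2],q[1]),o["width"],o["contact_force"])
for c,im,w,z in (("top",t,(362,194,12),.078),("side",s,(316,180,14),.078),("side",s,(346,228,9),.032),("side",s,(257,255,12),.01)):
    for n,a_,p in dots(im,w): print(c,w,n,a_,p,at_z(c,p,z).round(4))
def c(im,x,y,h): return cv2.resize(im[y-h:y+h,x-h:x+h,::-1],(380,380),interpolation=cv2.INTER_CUBIC)
cv2.imwrite("pics/crop2.png",np.hstack([c(t,362,194,28),c(s,318,180,28)]))
```

```text
[ 0.42404815 -0.08055273  0.124259  ] yaw 0.4016221687768696 0.07026867590210918 [ 0.47515932 -0.77100168 -0.54516952]
top (362, 194, 12) 110 802 [366.58 191.54] [ 0.594  -0.1919  0.078 ]
side (316, 180, 14) 48 249 [316.88 175.59] [ 0.5937 -0.1919  0.078 ]
side (316, 180, 14) 40 231 [329.06 178.6 ] [ 0.5532 -0.1996  0.078 ]
side (316, 180, 14) 31 183 [314.33 186.99] [ 0.5689 -0.138   0.078 ]
side (346, 228, 9) 36 232 [338.93 219.06] [ 0.4544 -0.097   0.032 ]
side (346, 228, 9) 54 328 [343.51 226.01] [ 0.4274 -0.0778  0.032 ]
side (346, 228, 9) 51 295 [348.41 226.6 ] [ 0.414  -0.0835  0.032 ]
side (257, 255, 12) 29 69 [245.02 243.31] [0.6403 0.1244 0.01  ]
side (257, 255, 12) 40 398 [257.47 247.5 ] [0.5994 0.118  0.01  ]
side (257, 255, 12) 49 293 [247.14 258.84] [0.5961 0.1707 0.01  ]
side (257, 255, 12) 49 329 [251.11 260.38] [0.583  0.1692 0.01  ]
side (257, 255, 12) 35 105 [268.02 261.38] [0.5409 0.1458 0.01  ]
side (257, 255, 12) 28 86 [245.38 265.89] [0.5833 0.1951 0.01  ]
side (257, 255, 12) 40 274 [250.36 265.97] [0.5715 0.1876 0.01  ]
side (257, 255, 12) 34 68 [264.17 266.02] [0.5392 0.1662 0.01  ]
```

View pics/crop2.png

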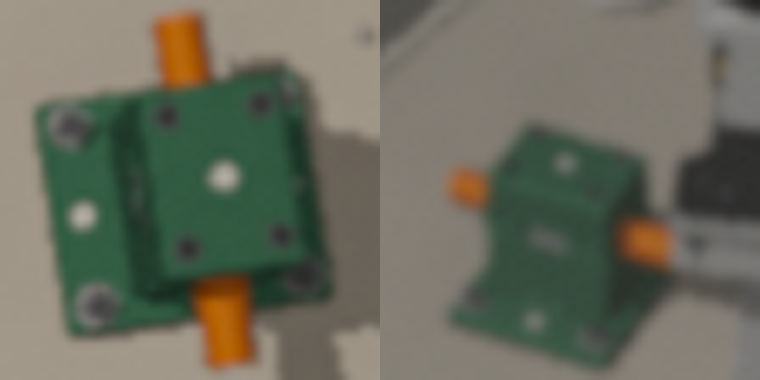

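Request:
send_rows:
  moves:
    - [[0,0,0.01],[-0.1,0,-4],0.5]
    - [[0,0,0],[0,0,-4],0.5]
    - [[0,0,0],[0,0,-1.5],0.5]
    - [[0,0,0],[0,0,0],0.5]
    - [[0,0,0],[0,0,0],0.5]

```text
time: 10.25
position: [0.4226, -0.0805, 0.0289]
tcp_rot: [0.0, 0.979, 0.204, 0.001]
contact_force: [-0.1, -0.7, 0.7]
width: 0.0713
finger_force: 0.0
```

Request:
send_rows:
  moves:
    - [[0,0,0],[-0.1,0,-1.2],0.5]
    - [[0,0,0],[0,0,-1.2],0.5]
    - [[0,0,0],[0,0,0],0.5]
    - [[0,0,0],[0,0,0],-0.05]
    - [[0,0,0],[0,0,0],-0.2]
    - [[0,0,0],[0,0,0],-0.2]
    - [[0,0,0],[0,0,0],-0.2]
    - [[0,0,0],[0,0,0],-0.2]
  grip_force: 25

```text
time: 11.05
position: [0.4198, -0.0804, 0.009]
tcp_rot: [0.001, 0.979, 0.205, -0.001]
contact_force: [-0.7, 0.4, 7.9]
width: 0.0477
finger_force: 25.0
```

Run:
```python
from fit import *
t=cv2.imread("pics/t2.png")[:,:,::-1]
# base two uncovered: dots on foot + seat
P=[]
for n,a_,p in dots(t,(225,197,27)): print(n,a_,p,at_z("top",p,.01).round(4))
x,c,_=fit([("top",t,(225,197,33))],lambda p:[place(p,Q) for Q in BASE],[.596,.134,.125]); print(x.round(4),c)
o=monitor.get_obs(); q=o["tcp_rot"]; print(o["position"],"yaw",2*np.arctan2(q[2],q[1]),o["width"],o["contact_force"])
```

```text
99 469 [218.73 170.21] [0.6621 0.1467 0.01  ]
32 105 [239.04 179.78] [0.6375 0.0982 0.01  ]
61 777 [228.25 186.18] [0.6228 0.1243 0.01  ]
60 767 [213.18 188.52] [0.6182 0.1607 0.01  ]
39 80 [250.97 189.85] [0.6124 0.0701 0.01  ]
73 506 [239.6  192.54] [0.6068 0.0974 0.01  ]
104 667 [209.09 197.19] [0.5977 0.1708 0.01  ]
49 254 [251.   197.78] [0.5934 0.0704 0.01  ]
76 547 [240.41 198.22] [0.5931 0.0957 0.01  ]
100 634 [209.88 203.09] [0.5835 0.1691 0.01  ]
68 835 [230.8  203.51] [0.5811 0.119  0.01  ]
50 595 [215.62 205.83] [0.5765 0.1554 0.01  ]
30 40 [212.3  210.97] [0.5645 0.1636 0.01  ]
121 551 [225.97 222.73] [0.5356 0.1313 0.01  ]
[0.5955 0.1342 0.1248] 0.21046114432109309
[ 0.41983616 -0.08039715  0.0090224 ] yaw 0.4129369552646784 0.047691523603373386 [-0.69152141  0.43179045  7.93835845]
```

Request:
send_rows:
  moves:
    - [[0,0,0],[0,0,0.7],-0.2]
    - [[0,0,0],[0,0,2],-0.2]
    - [[0,0,0],[0,0,4],-0.2]
    - [[0,0,0],[0,0,4],-0.2]
    - [[0,0,0],[0,0,1.5],-0.2]
    - [[0,0,0],[0,0,0],-0.2]
    - [[0,0,0],[0,0,0],-0.2]

```text
time: 11.75
position: [0.4186, -0.0806, 0.1302]
tcp_rot: [0.0, 0.979, 0.205, -0.002]
contact_force: [-0.2, -1.3, -4.1]
width: 0.0479
finger_force: 25.0
```

Request:
send_rows:
  moves:
    - [[0,0,-0.03],[1.5,1.9,0],-0.2]
    - [[0,0,-0.04],[2.5,3,0],-0.2]
    - [[0,0,-0.04],[2.5,3,0],-0.2]
    - [[0,0,-0.04],[2.5,3,0],-0.2]
    - [[0,0,-0.04],[2.5,3,0],-0.2]
    - [[0,0,-0.04],[2.5,3,0],-0.2]
    - [[0,0,-0.04],[2,2.5,0],-0.2]
    - [[0,0,-0.015],[1.5,2,0],-0.2]
    - [[0,0,0],[0,0,0],-0.2]
    - [[0,0,0],[0,0,0],-0.2]
    - [[0,0,0],[0,0,0],-0.2]

```text
time: 12.85
position: [0.5928, 0.1322, 0.1288]
tcp_rot: [0.001, 0.998, 0.064, -0.004]
contact_force: [0.1, -0.2, -2.2]
width: 0.048
finger_force: 25.0
```

Run:
```python
from fit import *
t=cv2.imread("pics/t2.png")[:,:,::-1]; s0=cv2.imread("pics/s2.png")[:,:,::-1]
c4=[[228.25,186.18],[213.18,188.52],[230.8,203.51],[215.62,205.83]]; P=np.array([at_z("top",p,.0525) for p in c4]); print("teeth",P.round(4).tolist(),P.mean(0).round(4))
s=snap("side"); cv2.imwrite("pics/s3.png",s[:,:,::-1])
o=monitor.get_obs(); q=o["tcp_rot"]; p=o["position"]; print(p,"yaw",2*np.arctan2(q[2],q[1]),q.round(4),o["width"],o["contact_force"])
```

```text
teeth [[0.6175, 0.1183, 0.0525], [0.6132, 0.153, 0.0525], [0.5776, 0.1132, 0.0525], [0.5733, 0.148, 0.0525]] [0.5954 0.1331 0.0525]
[0.59308115 0.13209678 0.12925906] yaw 0.1270933014649433 [ 8.00e-04  9.98e-01  6.35e-02 -3.10e-03] 0.047944732873303635 [-0.98100768  0.66124632 -2.27838962]
```

Request:
send_rows:
  moves:
    - [[0,0,0],[0.06,0.13,-2],-0.2]
    - [[0,0,0],[0,0,-2.5],-0.2]
    - [[0,0,0],[0,0,-1.2],-0.2]
    - [[0,0,0],[0,0,0],-0.2]
    - [[0,0,0],[0,0,0],-0.2]

```text
time: 13.4
position: [0.5951, 0.1348, 0.0738]
tcp_rot: [-0.0, 0.998, 0.064, -0.002]
contact_force: [0.9, -1.0, -2.0]
width: 0.0477
finger_force: 25.0
```

Run:
```python
from fit import *
o=monitor.get_obs(); p=o["position"]; q=o["tcp_rot"]; yaw=2*np.arctan2(q[2],q[1]); print(p,yaw,o["contact_force"])
s=snap("side"); cv2.imwrite("pics/s4.png",s[:,:,::-1])
def edges(cam,P,w,im,col,k):
    q=proj(cam,P); x0,y0,h=w
    for i in range(8):
        for j in range(i):
            if bin(i^j).count("1")==1:
                a,b=[tuple(((q[m]-[x0-h,y0-h]+.5)*k).astype(int)) for m in(i,j)]; cv2.line(im,a,b,col,1)
w=(256,240,30); k=10; c=cv2.resize(s[210:270,226:286,::-1],(600,600),interpolation=cv2.INTER_CUBIC)
edges("side",place([p[0]+.0022,p[1],yaw,p[2]+.007-.016],CAP[0]),w,c,(0,255,255),k)
edges("side",place([.5957,.1335,.126],BASE[1]),w,c,(255,0,255),k)
cv2.imwrite("pics/ov2.png",c)
```

```text
[0.59509436 0.13476696 0.07380069] 0.1275093178911742 [ 0.85598199 -1.01362507 -2.03889496]
```

View pics/ov2.png

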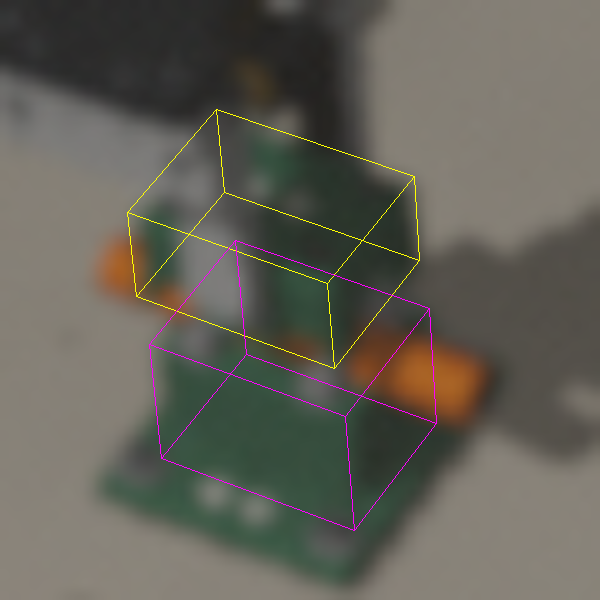

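Request:
send_rows:
  moves:
    - [[0,0,0],[-0.12,-0.1,-0.4],-0.2]
    - [[0,0,0],[0,0,-0.4],-0.2]
    - [[0,0,0],[0,0,0],-0.2]
    - [[0,0,0],[0,0,0],-0.2]

```text
time: 13.85
position: [0.5937, 0.134, 0.0654]
tcp_rot: [-0.0, 0.998, 0.064, -0.002]
contact_force: [-0.6, 0.5, -2.9]
width: 0.0474
finger_force: 25.0
```

Request:
send_rows:
  moves:
    - [[0,0,0],[0,0,-0.3],-0.2]
    - [[0,0,0],[0,0,0],-0.2]

```text
time: 14.05
position: [0.5935, 0.134, 0.0621]
tcp_rot: [0.0, 0.998, 0.064, -0.002]
contact_force: [0.3, -0.1, -3.0]
width: 0.0478
finger_force: 25.0
```

Request:
send_rows:
  moves:
    - [[0,0,0],[0,0,-0.2],-0.2]
    - [[0,0,0],[0,0,0],-0.2]

```text
time: 14.25
position: [0.5935, 0.134, 0.0601]
tcp_rot: [-0.0, 0.998, 0.064, -0.002]
contact_force: [0.5, 0.1, -2.5]
width: 0.0481
finger_force: 25.0
```

Request:
send_rows:
  moves:
    - [[0,0,0],[0,0,-0.2],-0.2]
    - [[0,0,0],[0,0,0],-0.2]

```text
time: 14.45
position: [0.5935, 0.134, 0.0581]
tcp_rot: [0.0, 0.998, 0.064, -0.002]
contact_force: [-0.0, 0.7, -3.4]
width: 0.0478
finger_force: 25.0
```

Request:
send_rows:
  moves:
    - [[0,0,0],[0,0,-0.15],-0.2]
    - [[0,0,0],[0,0,0],-0.2]

```text
time: 14.65
position: [0.5936, 0.134, 0.0567]
tcp_rot: [0.0, 0.998, 0.064, -0.002]
contact_force: [0.0, -0.3, -3.0]
width: 0.0478
finger_force: 25.0
```

Request:
send_rows:
  moves:
    - [[0,0,0],[0,0,-0.15],-0.2]
    - [[0,0,0],[0,0,0],-0.2]

```text
time: 14.85
position: [0.5936, 0.1339, 0.0552]
tcp_rot: [0.0, 0.998, 0.064, -0.002]
contact_force: [-0.7, 0.4, -2.3]
width: 0.0481
finger_force: 25.0
```

Request:
send_rows:
  moves:
    - [[0,0,0],[0,0,-0.15],-0.2]
    - [[0,0,0],[0,0,0],-0.2]

```text
time: 15.05
position: [0.5937, 0.134, 0.0551]
tcp_rot: [0.0, 0.998, 0.064, -0.002]
contact_force: [-1.4, -0.5, 5.9]
width: 0.0476
finger_force: 25.0
```

Request:
send_rows:
  moves:
    - [[0,0,0],[0,0,-0.15],-0.2]
    - [[0,0,0],[0,0,0],-0.2]

```text
time: 15.25
position: [0.5937, 0.134, 0.055]
tcp_rot: [0.0, 0.998, 0.064, -0.001]
contact_force: [-5.3, -2.0, 16.7]
width: 0.0477
finger_force: 25.0
```

Request:
send_rows:
  moves:
    - [[0,0,0],[0,0,0.2],-0.2]
    - [[0,0,0],[0,0,0],0.1]
    - [[0,0,0],[0,0,0],0.3]
    - [[0,0,0],[0,0,0],0.5]
    - [[0,0,0],[0,0,0],0.5]
    - [[0,0,0],[0,0,1],0.5]
    - [[0,0,0],[0,0,3],0.5]
    - [[0,0,0],[0,0,4],0.5]
    - [[0,0,0],[0,0,4],0.5]
    - [[0,0,0],[-3,-3,1],0.5]
    - [[0,0,0],[-3,-3.5,0],0.5]
    - [[0,0,0],[-3,-3.5,0],0.5]

```text
time: 16.45
position: [0.503, 0.0333, 0.1856]
tcp_rot: [0.0, 0.998, 0.064, -0.001]
contact_force: [-0.2, -0.7, -0.1]
width: 0.0703
finger_force: 0.0
```

Request:
send_rows:
  moves:
    - [[0,0,0],[-3,-3.5,0],0.5]
    - [[0,0,0],[-2,-2,0],0.5]
    - [[0,0,0],[0,0,0],0.5]
    - [[0,0,0],[0,0,0],0.5]

```text
time: 16.85
position: [0.4544, -0.021, 0.1852]
tcp_rot: [0.0, 0.998, 0.063, -0.001]
contact_force: [0.6, 0.0, -0.1]
width: 0.0708
finger_force: 0.0
```

Run:
```python
from fit import *
t=snap("top"); s=snap("side")
for c,im,w,z in (("top",t,(362,194,8),.078),("top",t,(221,194,10),.078),("side",s,(316,178,9),.078),("side",s,(254,236,11),.078)):
    for n,a_,p in dots(im,w): print(c,w,n,a_,p,at_z(c,p,z).round(4))
def c(im,x,y,h=28): return cv2.resize(im[y-h:y+h,x-h:x+h,::-1],(290,290),interpolation=cv2.INTER_CUBIC)
cv2.imwrite("pics/end.png",np.vstack([np.hstack([c(t,225,197),c(t,362,194)]),np.hstack([c(s,255,243),c(s,318,182)])]))
```

```text
top (362, 194, 8) 109 803 [366.58 191.55] [ 0.594  -0.1919  0.078 ]
top (221, 194, 10) 109 797 [219.29 191.61] [0.6028 0.1349 0.078 ]
top (221, 194, 10) 102 731 [220.1  197.84] [0.5888 0.1333 0.078 ]
top (221, 194, 10) 44 65 [210.92 202.6 ] [0.5788 0.154  0.078 ]
side (316, 178, 9) 32 98 [314.   186.16] [ 0.572 -0.141  0.078]
side (316, 178, 9) 33 79 [318.39 186.09] [ 0.5608 -0.1487  0.078 ]
side (254, 236, 11) 34 99 [249.68 225.04] [0.6279 0.1107 0.078 ]
side (254, 236, 11) 34 64 [242.93 232.43] [0.6247 0.1455 0.078 ]
side (254, 236, 11) 56 736 [254.01 234.16] [0.5945 0.1339 0.078 ]
```

View pics/end.png

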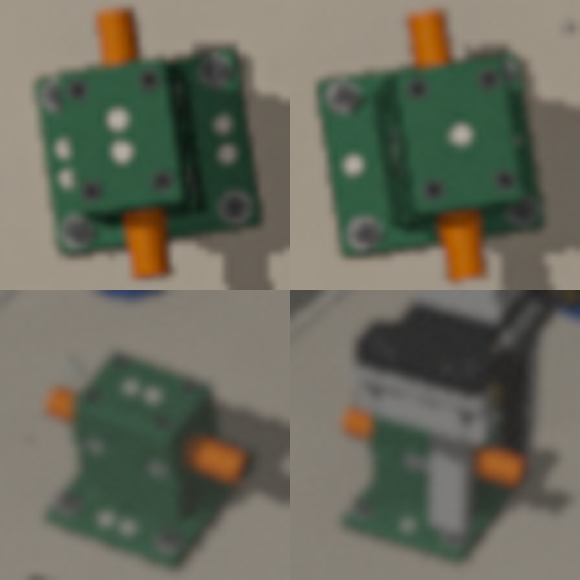

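Both caps sit flush on their matching bases. The two-dot cap's dots centre at (0.596, 0.134) and the one-dot cap's at (0.594, -0.192), in agreement with the base fits. The gripper is clear of both, so I'm handing in.

```bash
python3 -c "
from cell import order; print(order.finish_job())"
```

```text
the job is handed in; nothing more can be done
None
```

Both caps are seated flush on their own clamps and let go, the stray cap and the bench items were left alone, and the job was handed in at about 17 s.

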